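Bar the sample press and start it

ROBOT

A 6-joint arm with a two-finger parallel gripper is mounted at the origin on the work surface. World frame = base frame: x ahead of the robot, y to its left, z up, the work surface at z = 0. Lengths are in mm, angles in rad, forces in N, time in s.
With the tool pointing down it reaches from about 300 to 875 mm from the base axis. Payload 4.2 kg.
Tool frame: the origin (TCP) lies at the very end of the fingers, on their centre line; the grasp point (between the pads) lies 19 mm behind it; z points along the fingers, y is the line along which they close (so a half turn about z gives the same grasp; the last joint's range is limited). The gripper opens to 85 mm and grips with 20 to 120 N. Pads are 22 mm wide; open, the fingers measure 114 mm over their backs; the gripper's body (76 mm by 85 mm) begins 54 mm behind the grasp point. The pads swing forward as they close: fully open they stand 13 mm farther back than shut.
Start: joints at [1.25, 0.32, 1.565, -0, 1.257, -0.02], TCP at [170.365, 549.197, 231.338] pointing down, gripper open.
Joint ranges: [-3.11, 3.11], [-0.84, 2.01], [0.21, 2.61], [-1.34, 4.49], [0.05, 2.63], [-2.56, 2.56]. Speed limits (rad/s): [2.57, 2.57, 3.14, 3.14, 3.14, 3.14].

INTERFACE

Orientations are given as a unit quaternion [w, x, y, z].
In Python, from workcell import observe, viewer, arm gives the robot as it stands. The module is installed in compiled form; this text tells all that it offers.
- The arm moves only by the tool step_arm, never from a script. Its argument "commands" is a list of rows, each an object of numbers: "gripper": the opening, from 0 (shut) to 1 (fully open); "dx", "dy", "dz": the shift along the tool's x, y, z in cm; "spin": the turn about the tool's z in rad. In form: [{"gripper": .., "dx": .., "dy": .., "dz": .., "spin": ..}, ...]. A call has 1 to 20 rows; each row shifts and turns the commanded pose from where the row before left it, along the tool's axes as they then stand; what a row does not reach is not made up. A row lasts 1/8 s, in which the tool goes at most 62.5 mm and 10.7 degrees, less where a joint would pass 70% of its speed; a pose out of reach is approached as far as the arm can. A call is refused whole if a number of a shift passes 6.25 or a number of a turn 0.188, either way. A call with a gripper value outside its range is refused whole. The fingers move at their own pace and stop on an object; the grip force is fixed at half the most. Time passes only in rows, so rows that do not move let the fingers close. It gives the time, the measured TCP pose, the force, the opening and the grip force at its end, in the units of the state.
- observe(): the state, without advancing time (a new reading comes with each control period).
- viewer.capture(name): name is "scene" or "side" or "wrist"; returns a dict with "frame" (384x512x3 uint8, red, green, blue), "fx", "fy", "cx", "cy" (pixels), "pose" (4x4, takes a point from camera to world coordinates); the wrist camera has in their place "T_tool_cam" (4x4, takes a point from camera to tool coordinates, whose origin is the TCP and whose axes are the flange's). Camera axes: x right, y down, z forward; pixel columns grow to the right and rows downward; lengths in mm; the calibration is good to about 2 mm. A picture is of the moment at which its call begins: read the wrist's pose just before it. There is no depth.
- arm.sign_off(): hands the job in; it is judged then, once.
The state is a dict: "time_s": time; "q": joint angles; "dq": joint speeds; "joint_torque": joint torques, N m; "eef_pos": TCP position; "tool_rot": TCP orientation; "ft_force": force on the tool from outside, world axes, zero at the start; "torque": the same for the moment, N m; "gripper_width": opening from 0.0 (shut) to 1.0 (fully open); "finger_force": force on a finger pad.
Only numpy, scipy, OpenCV 4.12 (cv2) and the standard library are available. Lean on these libraries where they do the work, as an engineer would, in place of code of your own. Each camera call takes 0.05 s, during which the arm holds its last target. There are 200 camera calls.

TASK

Close the sample press: lay the long steel clamp bar across the pot lid into the two forked saddles, flat, fully down and centred so that both ends stick out about equally, setting it down rather than dropping it. Only when the bar is in place and let go, push the black mushroom plunger of the start post down to its stop and let it spring back up. The shorter bar and the other things on the bench stay where they are.

Things in the scene. Friction and masses are not known exactly. Their poses are not given: they have to be found in the camera images.
- clamp_bar: The long clamp bar: loose flat steel bar, 220 long x 24 wide x 12 mm thick, with a black upright grip rib along the middle of its top (70 long x 18 wide x 38 mm tall, so its top is 50 mm above the underside). About 0.45 kg. Origin: centre of the underside; x along the bar, y across it, z up. Symmetric end for end. Starts flat on the bench, rib up.
- short_bar: A bystander of the same make: short bar 140 x 24 x 12 mm with a 50 mm long grip rib; too short to bridge the saddles. Origin: centre of the underside, x along the bar. Swaps places with the long bar between starts.
- press: Sample press, fixed to the bench: steel base 150 (x) x 260 (y) x 15 mm, in the middle a steel pot with a lid of 128 mm diameter (lid pad top 97 mm above the bench), at y = +90 and -90 mm an aluminium saddle post with a fork open at the top. Origin: centre of the base underside; y runs from saddle to saddle, z up.
- saddle_mid (a point): Midpoint between the two saddles' slot floors, 100 mm above the bench; axes as the press. The origin of a correctly laid clamp bar is here, with the bar along the press's y.
- saddle_left (a point): Middle of the slot floor of the saddle at the press's +y side. The slot is 29 mm wide (along the press's x), 26 mm long (along y), its straight cheeks rise 18 mm above the floor and flare outward for another 9 mm.
- saddle_right (a point): The same point on the saddle at the press's -y side.
- start_post: Start post, fixed to the bench: grey base 90 x 90 x 12 mm with a conical column up to 70 mm, and the sprung plunger on top. Origin: centre of the underside.
- plunger_top (a point): Centre of the top of the black mushroom plunger head (54 mm diameter) of the start post, 110 mm above the bench when up; moves with the plunger.
- start_plunger (a joint): Plunger travel in m: 0 up, 0.015 fully down at its stop. Spring: about 3 N to start, 8 N at the stop; returns by itself.
- wash_bottle: Bystander: white plastic bottle, 64 mm diameter, 120 mm tall, standing. Origin: centre of the underside.
- sample_jar: Bystander: jar with a lid, 64 mm diameter, 70 mm tall, standing. Origin: centre of the underside.
- spatula: Bystander: spatula 240 mm long lying on the bench beyond the bars. Origin: in its middle, on the underside; x along it.
Things that resemble listed ones, but are neither listed nor needed, are in the scene too. What is shaped like the start_post but purple is not meant. Leave any orange look-alike of the clamp_bar alone.

How it is judged (in metres and radians):
On the way, in this order (a step that is already met when the one before it is completed fails the run):
1. the clamp bar lies fully down and centred in both saddles, let go (x of clamp_bar in the frame of saddle_mid between -0.006 and 0.006 m and y of clamp_bar in the frame of saddle_mid between -0.014 and 0.014 m and z of clamp_bar in the frame of saddle_mid between -0.004 and 0.004 m and angle between the x axis of clamp_bar and the y axis of press, either way round below 0.06 rad and angle between clamp_bar's own z axis and vertical below 0.05 rad and contact force between the fingers and clamp_bar below 0.5 N and linear speed of clamp_bar below 0.02 m/s), for 0.2 s.
2. the start plunger is pushed down to its stop (value of joint start_plunger above 0.0125 m), for 0.05 s.
At the end, for the whole second after the job is handed in: The clamp bar rests, let go, in both saddles: within 6 mm across and 14 mm along, 4 mm in height, 0.06 rad in line, 0.05 rad level. The plunger was then pushed 12.5 mm or more and is up again (under 3 mm). Bystanders within 30 mm of their places, bottle and jar upright (0.1 rad) (all of step 1 and value of joint start_plunger below 0.003 m and distance of each of short_bar, wash_bottle, sample_jar, spatula from where it was at the start of the episode below 0.03 m and angle between each of wash_bottle, sample_jar's own z axis and vertical below 0.1 rad); the robot touches nothing.
It fails at once if the plunger is pressed (over 8 mm) while the bar is not in place and let go (value of joint start_plunger above 0.008 m and not (x of clamp_bar in the frame of saddle_mid between -0.006 and 0.006 m and y of clamp_bar in the frame of saddle_mid between -0.014 and 0.014 m and z of clamp_bar in the frame of saddle_mid between -0.004 and 0.004 m and angle between the x axis of clamp_bar and the y axis of press, either way round below 0.06 rad and angle between clamp_bar's own z axis and vertical below 0.05 rad and contact force between the fingers and clamp_bar below 0.5 N)).
It fails at once if the clamp bar is dropped (falls free faster than 0.45 m/s) (contact force between the fingers and clamp_bar below 0.1 N and linear speed of clamp_bar above 0.45 m/s).
It fails at once if the short bar or another bystander is moved by more than 30 mm (distance of any of short_bar, wash_bottle, sample_jar, spatula from where it was at the start of the episode above 0.03 m).
It also fails if it takes over 51 s, if anything falls off the work surface, if the arm or the gripper's body presses on something with over 40 N, if the wrist force passes 120 N, or if a joint passes its speed limit or range.

## Working session

There is one attempt and no reset: what is moved stays moved. The work goes in short steps, Python scripts to look and compute and a tool call to move; the robot and the scene stay as the last step left them, time stands still between calls to the robot, and variables do not carry over. Pictures are saved under pics/ and viewed, at most 10 in all, crops included, and the job is handed in when it is done.

Besides the shell and the picture viewer there is one more tool, called after ">>>" by a JSON object that holds its "method" and its "body". step_arm: Moves the arm, as the interface text tells. Its arguments: {"type":"object","properties":{"commands":{"type":"array"}},"required":["commands"]}

```bash
mkdir -p pics; cat > h.py <<'E'
import numpy as np,cv2,pickle
from workcell import observe,viewer,arm
def cap(n,f):
    s=observe(); d=viewer.capture(n)
    if 'pose' not in d:
        from scipy.spatial.transform import Rotation as R
        q=s['tool_rot']; T=np.eye(4); T[:3,:3]=R.from_quat([q[1],q[2],q[3],q[0]]).as_matrix(); T[:3,3]=s['eef_pos']
        d['pose']=T@d['T_tool_cam']
    pickle.dump(d,open(f'pics/{f}.pkl','wb')); cv2.imwrite(f'pics/{f}.png',d['frame'][...,::-1]); return d
def load(f): return pickle.load(open(f'pics/{f}.pkl','rb'))
def pt(d,u,v,z):
    P=np.array(d['pose']); r=P[:3,:3]@np.array([(u-d['cx'])/d['fx'],(v-d['cy'])/d['fy'],1]); o=P[:3,3]
    return np.round(o+r*(z-o[2])/r[2],1)
def proj(d,p):
    P=np.array(d['pose']); c=P[:3,:3].T@(np.array(p)-P[:3,3]); return np.round([d['fx']*c[0]/c[2]+d['cx'],d['fy']*c[1]/c[2]+d['cy']],1)
E
python3 - <<'E'
from h import *
a=cap('scene','s0');b=cap('side','d0');c=cap('wrist','w0')
cv2.imwrite('pics/both.png',cv2.resize(np.vstack([np.hstack([a['frame'],b['frame']]),np.hstack([c['frame'],c['frame']*0])])[...,::-1],(800,600),interpolation=cv2.INTER_AREA))
s=observe();print(s['eef_pos'],s['tool_rot'],s['time_s'],s['gripper_width'])
for d in(a,b,c):print(np.round(d['pose'],2).tolist(),d['fx'])
E
```

```text
[170.25827802 548.85826534 230.71097036] [-1.11448277e-04  1.49852088e-01  9.88708223e-01 -6.24191964e-04] 0.15 1.000625143053674
[[-0.53, 0.66, -0.53, 1267.01], [0.85, 0.41, -0.33, 453.04], [0.0, -0.63, -0.78, 1199.12], [0.0, 0.0, 0.0, 1.0]] 439.157492963294
[[-0.9, -0.33, 0.28, 245.18], [-0.43, 0.66, -0.61, 626.25], [0.02, -0.67, -0.74, 869.31], [0.0, 0.0, 0.0, 1.0]] 393.7602790727118
[[0.3, 0.91, 0.29, 93.99], [0.96, -0.28, -0.09, 572.22], [-0.0, 0.31, -0.95, 373.88], [0.0, 0.0, 0.0, 1.0]] 295.40930380503687
```

View pics/both.png

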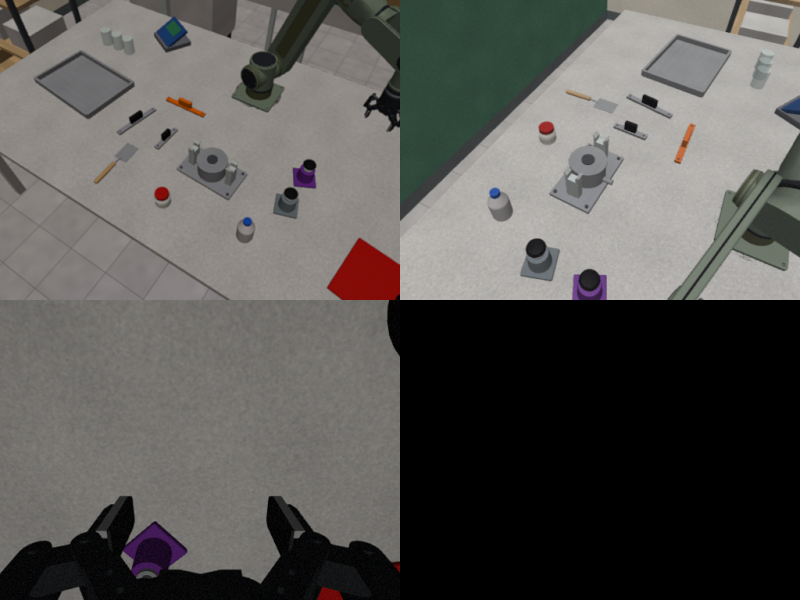

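In the mosaic, the scene view shows three bars: grey (136,120), a shorter grey one (166,138) and orange (185,105). There are two posts: grey (287,200) and purple (304,175). I'll confirm these in an enlarged crop.

```bash
python3 - <<'E'
from h import *
a=load('s0')['frame'][...,::-1]
c=cv2.resize(a[120:290,135:395],None,fx=3,fy=3,interpolation=cv2.INTER_CUBIC);cv2.imwrite('pics/c1.png',c)
b=load('d0')['frame'][...,::-1]
c=cv2.resize(b[110:280,170:400],None,fx=3.4,fy=3.4,interpolation=cv2.INTER_CUBIC);cv2.imwrite('pics/c2.png',c)
E
```

```text
(no output)
```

View pics/c1.png

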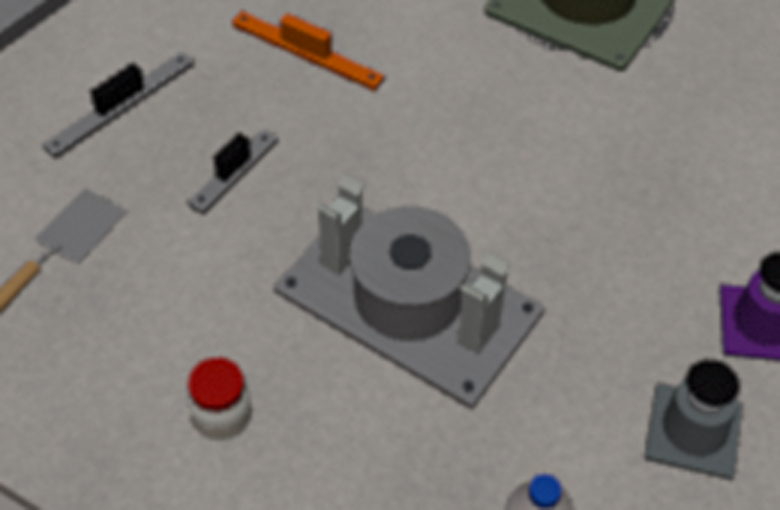

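View pics/c2.png

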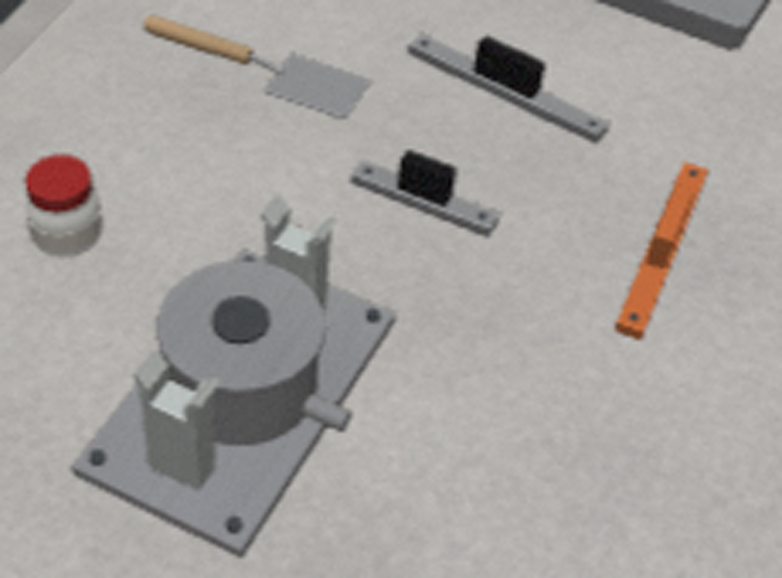

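The long grey bar is at scene crop (55,148)–(184,62) and side crop (424,43)–(593,123). It is about 1.5 times as long as the other grey bar at (190,205)–(275,137). The orange bar and the purple post are decoys. The start post is the grey one, with its head at (713,382). Next I compute positions.

```bash
python3 - <<'E'
from h import *
a=load('s0');b=load('d0')
S=lambda u,v,z:pt(a,u/3+135-.3,v/3+120-.3,z)
D=lambda u,v,z:pt(b,u/3.4+170-.3,v/3.4+110-.3,z)
def bar(n,p,q): print(n,(p+q)/2,np.linalg.norm(p-q),np.degrees(np.arctan2(*(p-q)[[1,0]])))
bar('long S',S(55,148,12),S(184,62,12));bar('long D',D(424,43,12),D(593,123,12))
bar('short S',S(202,198,12),S(265,138,12));bar('short D',D(367,171,12),D(484,215,12))
bar('orangeD',D(693,173,12),D(634,317,12))
h=[D(98,457,15),D(234,524,15),D(373,315,15),D(248,257,15)];print('holesD',h,np.mean(h,0))
bar('ax',(h[0]+h[1])/2,(h[2]+h[3])/2)
h=[S(291,282,15),S(468,386,15),S(528,307,15)];print('holesS',h,(h[0]+h[2]*0+h[1])/2, (h[0]+h[2])/2*0+h[1]-h[0])
print('diag',(h[0]+h[2])/2, 'lid',S(410,251,97),D(241,320,97))
bar('ax',h[0],h[1])
print('saddles',S(345,213,100),S(482,287,100),D(296,238,100),D(177,400,100))
print('plunger',S(713,382,110),'jar',S(217,382,70),'bottle',S(545,490,120),D(60,182,70))
E
```

```text
long S [ 490.  -394.1   12. ] 201.72396982014806 -12.4240623422723
long D [ 483.55 -401.1    12.  ] 195.5921521943045 -11.740806078470404
short S [ 499.9  -216.75   12.  ] 115.12918830600688 -4.333817750218678
short D [ 497.55 -218.8    12.  ] 116.99850426394345 -2.3512860410305754
orangeD [ 283.75 -258.1    12.  ] 196.20124872181623 -90.2044183256105
holesD [array([612.5, 162.7,  15. ]), array([493., 169.,  15.]), array([481.1, -61. ,  15. ]), array([604.2, -72.8,  15. ])] [547.7    49.475  15.   ]
ax [547.7    49.475  15.   ] 232.9690376423442 87.51525435343888
holesS [array([602.8, -65.5,  15. ]), array([614.7, 164.2,  15. ]), array([494.1, 170.9,  15. ])] [608.75  49.35  15.  ] [ 11.9 229.7   0. ]
diag [548.45  52.7   15.  ] lid [550.4  53.3  97. ] [545.3  54.   97. ]
ax [608.75  49.35  15.  ] 230.00804333761894 -92.96565420138205
saddles [545.9 -30.1 100. ] [552.7 140.  100. ] [543.8 -38.5 100. ] [551.  142.4 100. ]
plunger [539.1 383.9 110. ] jar [772.8 -35.5  70. ] bottle [729.7 300.9 120. ] [763.1 -33.3  70. ]
```

>>> {"method": "step_arm", "body": {"commands": [{"spin": -0.09,"gripper": 1},{"dx": -2.8,"dy": -4.7,"gripper": 1},{"dx": -2.8,"dy": -4.7,"gripper": 1},{"dx": -2.8,"dy": -4.7,"gripper": 1},{"dx": -2.8,"dy": -4.7,"gripper": 1},{"dx": -2.8,"dy": -4.7,"gripper": 1},{"dx": -2.8,"dy": -4.7,"gripper": 1},{"dx": -2.8,"dy": -4.7,"gripper": 1},{"dx": -2.8,"dy": -4.7,"gripper": 1},{"dx": -2.8,"dy": -4.7,"gripper": 1},{"dx": -2.8,"dy": -4.7,"gripper": 1},{"dx": -2.8,"dy": -4.7,"gripper": 1},{"dx": -2.8,"dy": -4.7,"gripper": 1},{"dx": -2.8,"dy": -4.7,"gripper": 1},{"dx": -2.8,"dy": -4.7,"gripper": 1},{"dx": -2.8,"dy": -4.7,"gripper": 1},{"dx": -2.8,"dy": -4.7,"gripper": 1},{"dx": -2.8,"dy": -4.7,"gripper": 1},{"dx": -2.8,"dy": -4.7,"gripper": 1},{"gripper": 1}]}}

```text
$.commands[0]: bad value
```

```bash
python3 - <<'E'
from h import *
s=observe();print(s['eef_pos'],s['tool_rot'],s['q'],s['time_s'])
c=cap('wrist','w1')
cv2.imwrite('pics/w1.png',cv2.resize(c['frame'][...,::-1],(800,600),interpolation=cv2.INTER_CUBIC))
E
```

```text
[170.25827802 548.85826534 230.71097036] [-1.11448277e-04  1.49852088e-01  9.88708223e-01 -6.24191964e-04] [ 1.24998652e+00  3.20111064e-01  1.56535748e+00  8.39172706e-06
  1.25739221e+00 -1.99749953e-02] 0.15
```

View pics/w1.png

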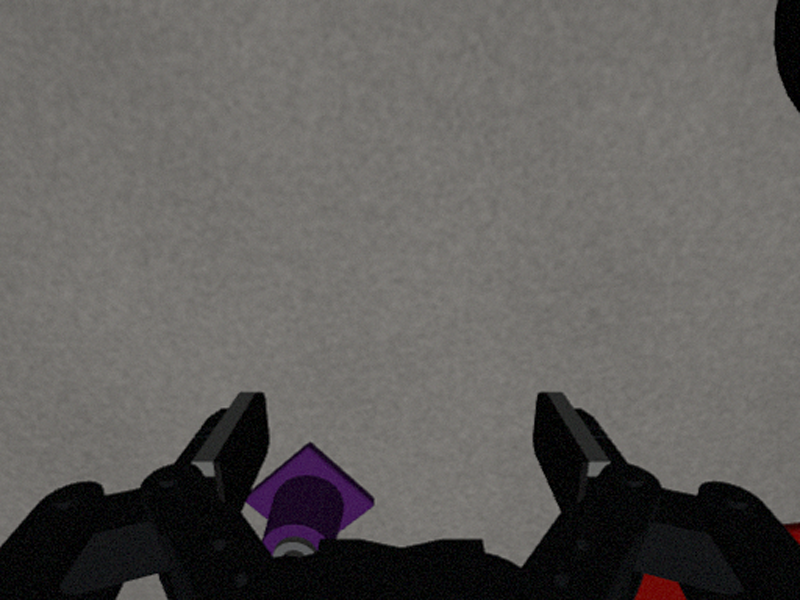

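The call was refused, presumably because each row needs every field. The arm has not moved. The wrist view shows only the purple decoy, at (310,490).

>>> {"method": "step_arm", "body": {"commands": [{"gripper": 1,"dx": 0,"dy": 0,"dz": 0,"spin": -0.09},{"gripper": 1,"dx": -2.8,"dy": -4.7,"dz": 0,"spin": 0},{"gripper": 1,"dx": -2.8,"dy": -4.7,"dz": 0,"spin": 0},{"gripper": 1,"dx": -2.8,"dy": -4.7,"dz": 0,"spin": 0},{"gripper": 1,"dx": -2.8,"dy": -4.7,"dz": 0,"spin": 0},{"gripper": 1,"dx": -2.8,"dy": -4.7,"dz": 0,"spin": 0},{"gripper": 1,"dx": -2.8,"dy": -4.7,"dz": 0,"spin": 0},{"gripper": 1,"dx": -2.8,"dy": -4.7,"dz": 0,"spin": 0},{"gripper": 1,"dx": -2.8,"dy": -4.7,"dz": 0,"spin": 0},{"gripper": 1,"dx": -2.8,"dy": -4.7,"dz": 0,"spin": 0},{"gripper": 1,"dx": -2.8,"dy": -4.7,"dz": 0,"spin": 0},{"gripper": 1,"dx": -2.8,"dy": -4.7,"dz": 0,"spin": 0},{"gripper": 1,"dx": -2.8,"dy": -4.7,"dz": 0,"spin": 0},{"gripper": 1,"dx": -2.8,"dy": -4.7,"dz": 0,"spin": 0},{"gripper": 1,"dx": -2.8,"dy": -4.7,"dz": 0,"spin": 0},{"gripper": 1,"dx": -2.8,"dy": -4.7,"dz": 0,"spin": 0},{"gripper": 1,"dx": -2.8,"dy": -4.7,"dz": 0,"spin": 0},{"gripper": 1,"dx": -2.8,"dy": -4.7,"dz": 0,"spin": 0},{"gripper": 1,"dx": -2.8,"dy": -4.7,"dz": 0,"spin": 0},{"gripper": 1,"dx": 0,"dy": 0,"dz": 0,"spin": 0}]}}

```text
time_s: 2.7
eef_pos: [486.6, -386.7, 229.7]
tool_rot: [-0.0, 0.107, 0.994, -0.0]
ft_force: [-1.1, 1.4, 0.5]
gripper_width: 1.004
finger_force: 0.0
```

```bash
python3 - <<'E'
from h import *
c=cap('wrist','w2')
cv2.imwrite('pics/w2.png',cv2.resize(c['frame'][...,::-1],(800,600),interpolation=cv2.INTER_CUBIC))
print(proj(c,[487,-397,50])*1.5625, observe()['q'])
E
```

```text
[387.65625 276.40625] [-6.88114946e-01  3.92388608e-01  1.45683056e+00  2.79652506e-04
  1.29447182e+00 -2.04630631e+00]
```

View pics/w2.png

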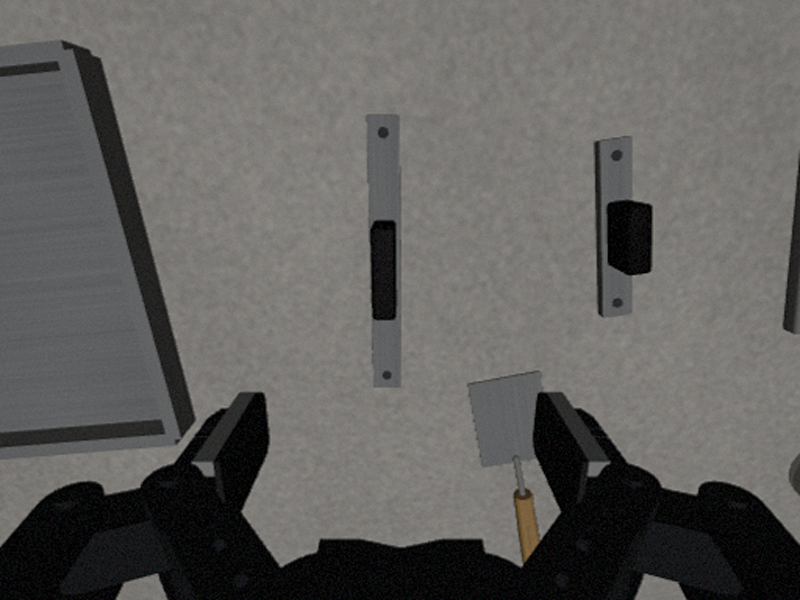

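The wrist view shows the long bar with holes at (383,132) and (387,375), and its rib top spans (372–397, 222–320). The short bar is at (617,225) and the spatula blade at (505,420), both clear of the fingers.

```bash
python3 - <<'E'
from h import *
c=load('w2');W=lambda u,v,z:pt(c,u/1.5625,v/1.5625,z)
p,q=W(383,132,12),W(387,375,12);print(p,q,(p+q)/2,np.linalg.norm(p-q),np.degrees(np.arctan((p-q)[1]/(p-q)[0])))
print(W(384.5,222,50),W(384.5,320,50),'rib c',(W(384.5,222,50)+W(384.5,320,50))/2)
s=observe();m=(p+q)/2-s['eef_pos'];from scipy.spatial.transform import Rotation as R
w=s['tool_rot'];r=R.from_quat([w[1],w[2],w[3],w[0]]);print('tool delta',r.inv().apply(m),np.degrees(np.arctan2(r.as_matrix()[1,1],r.as_matrix()[0,1])))
E
```

```text
[ 389.2 -379.5   12. ] [ 581.7 -420.1   12. ] [ 485.45 -399.8    12.  ] 196.73487235363237 -11.909657041624566
[ 448.6 -390.6   50. ] [ 519.1 -406.7   50. ] rib c [ 483.85 -398.65   50.  ]
tool delta [ -3.05213055 -15.25595677 217.96212245] 77.8141855833749
```

>>> {"method": "step_arm", "body": {"commands": [{"gripper": 1,"dx": -0.2,"dy": -1.48,"dz": 3,"spin": 0},{"gripper": 1,"dx": 0,"dy": 0,"dz": 5,"spin": 0},{"gripper": 1,"dx": 0,"dy": 0,"dz": 5,"spin": 0},{"gripper": 1,"dx": 0,"dy": 0,"dz": 4,"spin": 0},{"gripper": 1,"dx": 0,"dy": 0,"dz": 2.6,"spin": 0},{"gripper": 1,"dx": 0,"dy": 0,"dz": 1.5,"spin": 0},{"gripper": 1,"dx": 0,"dy": 0,"dz": 0,"spin": 0},{"gripper": 0,"dx": 0,"dy": 0,"dz": 0,"spin": 0},{"gripper": 0,"dx": 0,"dy": 0,"dz": 0,"spin": 0},{"gripper": 0,"dx": 0,"dy": 0,"dz": 0,"spin": 0},{"gripper": 0,"dx": 0,"dy": 0,"dz": 0,"spin": 0},{"gripper": 0,"dx": 0,"dy": 0,"dz": 0,"spin": 0},{"gripper": 0,"dx": 0,"dy": 0,"dz": 0,"spin": 0}]}}

```text
time_s: 4.38
eef_pos: [485.3, -398.8, 20.9]
tool_rot: [0.0, 0.105, 0.994, -0.0]
ft_force: [-1.6, -0.2, 5.4]
gripper_width: 0.2
finger_force: 59.4
```

>>> {"method": "step_arm", "body": {"commands": [{"gripper": 0,"dx": 0,"dy": 0,"dz": -2,"spin": 0},{"gripper": 0,"dx": 0,"dy": 0,"dz": -4,"spin": 0},{"gripper": 0,"dx": 0,"dy": 0,"dz": -4,"spin": 0},{"gripper": 0,"dx": 0,"dy": 0,"dz": -4,"spin": 0.088},{"gripper": 0,"dx": 0,"dy": 0,"dz": -3,"spin": 0.165},{"gripper": 0,"dx": 0,"dy": 0,"dz": -1,"spin": 0.165},{"gripper": 0,"dx": 0,"dy": 0,"dz": 0,"spin": 0.165},{"gripper": 0,"dx": 0,"dy": 0,"dz": 0,"spin": 0.165},{"gripper": 0,"dx": 0,"dy": 0,"dz": 0,"spin": 0.165},{"gripper": 0,"dx": 0,"dy": 0,"dz": 0,"spin": 0.165},{"gripper": 0,"dx": 0,"dy": 0,"dz": 0,"spin": 0.165},{"gripper": 0,"dx": 0,"dy": 0,"dz": 0,"spin": 0.165},{"gripper": 0,"dx": 0,"dy": 0,"dz": 0,"spin": 0}]}}

```text
time_s: 6.0
eef_pos: [484.4, -397.6, 198.3]
tool_rot: [-0.002, 0.723, 0.691, -0.0]
ft_force: [-0.1, 0.1, -4.9]
gripper_width: 0.2
finger_force: 59.6
```

>>> {"method": "step_arm", "body": {"commands": [{"gripper": 0,"dx": 2.5,"dy": 0.35,"dz": 0,"spin": 0},{"gripper": 0,"dx": 4.5,"dy": 0.35,"dz": 0,"spin": 0},{"gripper": 0,"dx": 4.5,"dy": 0.35,"dz": 0,"spin": 0},{"gripper": 0,"dx": 4.5,"dy": 0.35,"dz": 0,"spin": 0},{"gripper": 0,"dx": 4.5,"dy": 0.35,"dz": 0,"spin": 0},{"gripper": 0,"dx": 4.5,"dy": 0.35,"dz": 0,"spin": 0},{"gripper": 0,"dx": 4.5,"dy": 0.35,"dz": 0,"spin": 0},{"gripper": 0,"dx": 4.5,"dy": 0.35,"dz": 0,"spin": 0},{"gripper": 0,"dx": 4.5,"dy": 0.35,"dz": 0,"spin": 0},{"gripper": 0,"dx": 3.5,"dy": 0.35,"dz": 0,"spin": 0},{"gripper": 0,"dx": 2,"dy": 0.35,"dz": 0,"spin": 0},{"gripper": 0,"dx": 1,"dy": 0.35,"dz": 0,"spin": 0},{"gripper": 0,"dx": 0,"dy": 0,"dz": 0,"spin": 0}]}}

```text
time_s: 7.62
eef_pos: [548.7, 48.9, 200.1]
tool_rot: [0.0, 0.724, 0.69, -0.0]
ft_force: [-0.3, -0.6, -5.3]
gripper_width: 0.198
finger_force: 59.6
```

```bash
python3 - <<'E'
from h import *
c=cap('wrist','w3');a=cap('scene','s3');b=cap('side','d3')
I=np.hstack([cv2.resize(c['frame'],(800,600),interpolation=cv2.INTER_CUBIC)])[...,::-1]
cv2.imwrite('pics/w3.png',I)
s=observe();w=s['tool_rot'];from scipy.spatial.transform import Rotation as R
M=R.from_quat([w[1],w[2],w[3],w[0]]).as_matrix();print(s['eef_pos'],np.degrees(np.arctan2(M[1,1],M[0,1])),M[:,2],s['time_s'])
for p in([552,142,100],[544,-38,100],[548,52,97]):print(proj(c,p)*1.5625)
E
```

```text
[548.42099402  47.98874714 200.22150466] -2.8047032609479605 [-4.35163624e-04 -4.62487319e-04 -9.99999798e-01] 7.775
[399.6875 124.6875]
[400.46875 439.6875 ]
[400.15625 297.96875]
```

View pics/w3.png

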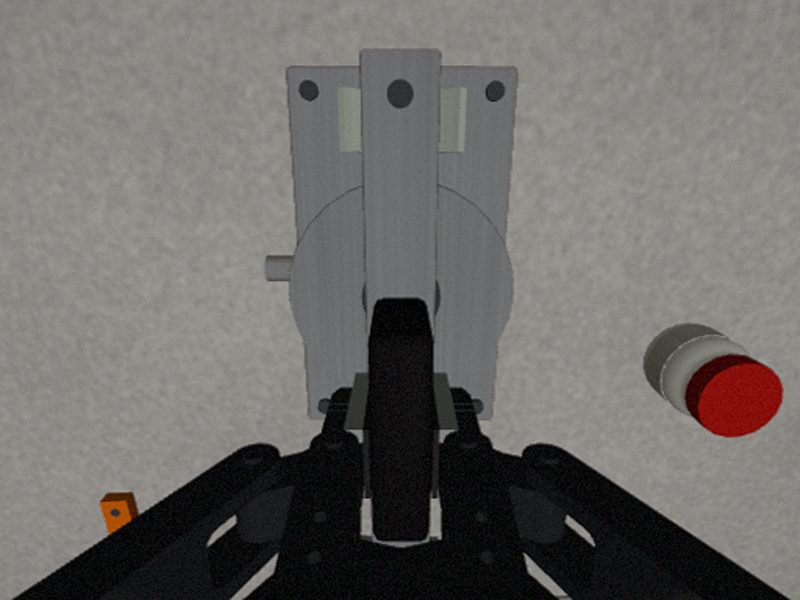

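The wrist view shows the bar held in line and centred. Its hole is at (400,93) and its edges at 361 and 440. The base holes are at (309,91), (495,91), (324,406) and (477,406), the lid edges at x=289 and 513, and the fork's outer edges at 338 and 466.

```bash
python3 - <<'E'
from h import *
from scipy.spatial.transform import Rotation as R
c=load('w3');W=lambda u,v,z:pt(c,u/1.5625,v/1.5625,z)
h=[W(309,91,15),W(495,91,15),W(477,406,15),W(324,406,15)]
m=np.mean(h,0);d=h[0]+h[1]-h[2]-h[3];print(m,np.linalg.norm(h[0]-h[1]),np.linalg.norm(d)/2,'ang',np.degrees(np.arctan2(d[1],d[0])),np.degrees(np.arctan2(*(h[0]+h[3]*0-h[1])[[1,0]])))
print('lid c',(W(289,290,97)+W(513,290,97))/2,np.linalg.norm(W(289,290,97)-W(513,290,97)))
print('fork',(W(338,120,127)+W(466,120,127))/2)
z=200-21
print('bar hole',W(400,93,z+12),'edge mid',(W(361,50,z+12)+W(440,50,z+12))/2,'w',np.linalg.norm(W(361,50,z+12)-W(440,50,z+12)),'rib front top',W(400,298,z+50))
E
```

```text
[548.525  51.4    15.   ] 120.83451493675135 231.80308992763665 ang 87.0697066172587 177.2962428466518
lid c [548.65  56.6   97.  ] 124.43524420356151
fork [553.15 142.3  127.  ]
bar hole [552.6 145.7 191. ] edge mid [553.2  157.15 191.  ] w 23.226062946612302 rib front top [550.1  92.7 229. ]
```

>>> {"method": "step_arm", "body": {"commands": [{"gripper": 0,"dx": 0.4,"dy": 0.06,"dz": 1,"spin": 0},{"gripper": 0,"dx": 0,"dy": 0,"dz": 2,"spin": 0},{"gripper": 0,"dx": 0,"dy": 0,"dz": 1.2,"spin": 0},{"gripper": 0,"dx": 0,"dy": 0,"dz": 1,"spin": 0},{"gripper": 0,"dx": 0,"dy": 0,"dz": 0.8,"spin": 0},{"gripper": 0,"dx": 0,"dy": 0,"dz": 0.6,"spin": 0},{"gripper": 0,"dx": 0,"dy": 0,"dz": 0.4,"spin": 0},{"gripper": 0,"dx": 0,"dy": 0,"dz": 0,"spin": 0}]}}

```text
time_s: 8.78
eef_pos: [549.3, 53.0, 130.2]
tool_rot: [-0.0, 0.724, 0.69, -0.0]
ft_force: [0.8, 0.1, -5.2]
gripper_width: 0.201
finger_force: 59.4
```

>>> {"method": "step_arm", "body": {"commands": [{"gripper": 0,"dx": 0,"dy": 0,"dz": 0.4,"spin": 0},{"gripper": 0,"dx": 0,"dy": 0,"dz": 0.3,"spin": 0},{"gripper": 0,"dx": 0,"dy": 0,"dz": 0,"spin": 0}]}}

```text
time_s: 9.15
eef_pos: [549.2, 53.0, 123.0]
tool_rot: [-0.0, 0.724, 0.69, -0.0]
ft_force: [-0.3, 0.0, -5.0]
gripper_width: 0.199
finger_force: 59.5
```

>>> {"method": "step_arm", "body": {"commands": [{"gripper": 0,"dx": 0,"dy": 0,"dz": 0.15,"spin": 0},{"gripper": 0,"dx": 0,"dy": 0,"dz": 0.1,"spin": 0},{"gripper": 0,"dx": 0,"dy": 0,"dz": 0,"spin": 0}]}}

```text
time_s: 9.52
eef_pos: [549.4, 53.0, 120.9]
tool_rot: [0.0, 0.724, 0.69, 0.0]
ft_force: [-0.2, 0.0, -3.9]
gripper_width: 0.2
finger_force: 59.7
```

>>> {"method": "step_arm", "body": {"commands": [{"gripper": 0,"dx": 0,"dy": 0,"dz": 0.1,"spin": 0},{"gripper": 0,"dx": 0,"dy": 0,"dz": 0,"spin": 0}]}}

```text
time_s: 9.78
eef_pos: [549.5, 53.0, 120.8]
tool_rot: [0.0, 0.724, 0.69, 0.0]
ft_force: [-2.6, 0.5, 4.1]
gripper_width: 0.2
finger_force: 60.8
```

>>> {"method": "step_arm", "body": {"commands": [{"gripper": 0.6,"dx": 0,"dy": 0,"dz": 0,"spin": 0},{"gripper": 0.8,"dx": 0,"dy": 0,"dz": 0,"spin": 0},{"gripper": 0.8,"dx": 0,"dy": 0,"dz": 0,"spin": 0},{"gripper": 0.8,"dx": 0,"dy": 0,"dz": 0,"spin": 0},{"gripper": 0.8,"dx": 0,"dy": 0,"dz": -1,"spin": 0},{"gripper": 0.8,"dx": 0,"dy": 0,"dz": -3,"spin": 0},{"gripper": 0.8,"dx": 0,"dy": 0,"dz": -5,"spin": 0},{"gripper": 0.8,"dx": 0,"dy": 0,"dz": -4,"spin": 0},{"gripper": 0.8,"dx": 0,"dy": 0,"dz": 0,"spin": 0}]}}

```text
time_s: 10.9
eef_pos: [551.3, 53.1, 254.2]
tool_rot: [0.003, 0.724, 0.69, 0.003]
ft_force: [-0.8, -0.6, -0.2]
gripper_width: 0.8
finger_force: 0.0
```

```bash
python3 - <<'E'
from h import *
c=cap('wrist','w4');b=cap('side','d4');a=cap('scene','s4')
C=cv2.resize(c['frame'],(400,300),interpolation=cv2.INTER_AREA)
D=cv2.resize(b['frame'][155:275,170:330],(400,300),interpolation=cv2.INTER_CUBIC)
S=cv2.resize(a['frame'][155:275,220:380],(400,300),interpolation=cv2.INTER_CUBIC)
P=cv2.resize(a['frame'][200:290,320:440],(400,300),interpolation=cv2.INTER_CUBIC)
cv2.imwrite('pics/m4.png',np.vstack([np.hstack([C,D]),np.hstack([S,P])])[...,::-1])
E
```

```text
(no output)
```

View pics/m4.png

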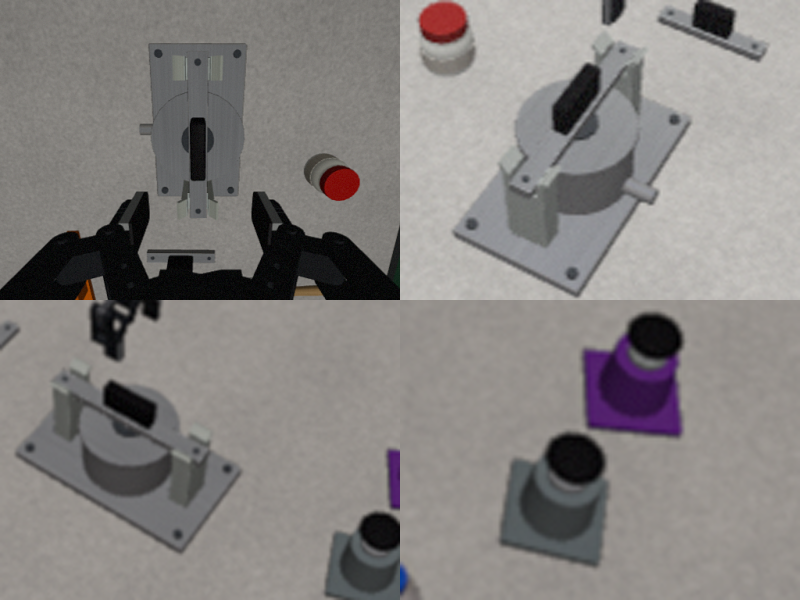

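The bar sits down in both forks, with its holes at wrist (198,62) and (198,212). The grey post's plunger head is at panel (575,460). Next I check how well the bar is centred and work out the move to the plunger.

```bash
python3 - <<'E'
from h import *
from scipy.spatial.transform import Rotation as R
c=load('w4');a=load('s4');W=lambda u,v,z:pt(c,u*1.28,v*1.28,z)
p,q=W(198,62,112),W(198,212,112);print('bar',(p+q)/2,np.linalg.norm(p-q),np.degrees(np.arctan2(*(p-q)[[1,0]])))
h=[W(158,54,15),W(238,54,15),W(231,190,15),W(164,190,15)];print('press',np.mean(h,0))
t=pt(a,372.5,247.5,110);print('plunger',t)
s=observe();w=s['tool_rot'];r=R.from_quat([w[1],w[2],w[3],w[0]]);print(s['eef_pos'],'delta',r.inv().apply(t-s['eef_pos']))
E
```

```text
bar [548.85  50.1  112.  ] 198.65691530878053 87.08574470728843
press [548.35  51.2   15.  ]
plunger [540.3 384.9 110. ]
[548.74046327  52.96352112 249.09090338] delta [331.16438085 -24.1418032  139.09231837]
```

>>> {"method": "step_arm", "body": {"commands": [{"gripper": 0,"dx": 2.1,"dy": -0.3,"dz": 0,"spin": 0},{"gripper": 0,"dx": 5,"dy": -0.3,"dz": 0,"spin": 0},{"gripper": 0,"dx": 5,"dy": -0.3,"dz": 0,"spin": 0},{"gripper": 0,"dx": 5,"dy": -0.3,"dz": 0,"spin": 0},{"gripper": 0,"dx": 5,"dy": -0.3,"dz": 0,"spin": 0},{"gripper": 0,"dx": 5,"dy": -0.3,"dz": 0,"spin": 0},{"gripper": 0,"dx": 4,"dy": -0.3,"dz": 1,"spin": 0},{"gripper": 0,"dx": 2,"dy": -0.3,"dz": 3,"spin": 0},{"gripper": 0,"dx": 0,"dy": 0,"dz": 4,"spin": 0},{"gripper": 0,"dx": 0,"dy": 0,"dz": 3,"spin": 0},{"gripper": 0,"dx": 0,"dy": 0,"dz": 1,"spin": 0},{"gripper": 0,"dx": 0,"dy": 0,"dz": 0,"spin": 0}]}}

```text
time_s: 12.55
eef_pos: [541.0, 384.5, 128.9]
tool_rot: [-0.0, 0.724, 0.69, -0.001]
ft_force: [0.6, 0.4, -0.1]
gripper_width: 0.001
finger_force: 0.0
```

```bash
python3 - <<'E'
from h import *
a=cap('side','d5');b=cap('scene','s5')
A=cv2.resize(a['frame'][260:380,110:270],(400,300),interpolation=cv2.INTER_CUBIC)
B=cv2.resize(b['frame'][200:290,320:440],(400,300),interpolation=cv2.INTER_CUBIC)
cv2.imwrite('pics/m5.png',np.hstack([A,B])[...,::-1])
E
```

```text
(no output)
```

View pics/m5.png

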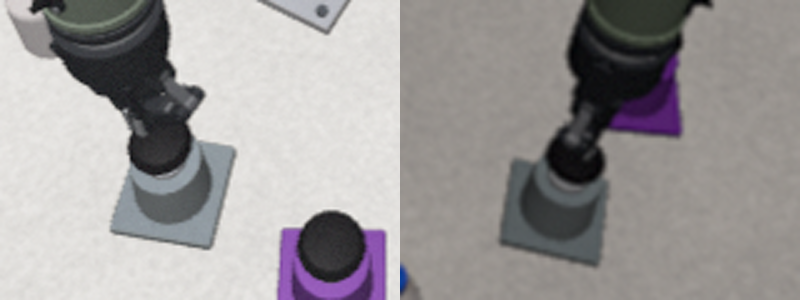

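The closed fingertips are just above the grey post's head in both views, and the purple post is clear. I'll press now.

>>> {"method": "step_arm", "body": {"commands": [{"gripper": 0,"dx": 0,"dy": 0,"dz": 1.2,"spin": 0},{"gripper": 0,"dx": 0,"dy": 0,"dz": 0.8,"spin": 0},{"gripper": 0,"dx": 0,"dy": 0,"dz": 0.7,"spin": 0},{"gripper": 0,"dx": 0,"dy": 0,"dz": 0.5,"spin": 0},{"gripper": 0,"dx": 0,"dy": 0,"dz": 0,"spin": 0}]}}

```text
time_s: 13.28
eef_pos: [541.3, 384.8, 98.2]
tool_rot: [0.0, 0.724, 0.69, 0.0]
ft_force: [-1.6, -1.1, 5.8]
gripper_width: -0.002
finger_force: 3.0
```

>>> {"method": "step_arm", "body": {"commands": [{"gripper": 0,"dx": 0,"dy": 0,"dz": 0.3,"spin": 0},{"gripper": 0,"dx": 0,"dy": 0,"dz": 0.2,"spin": 0},{"gripper": 0,"dx": 0,"dy": 0,"dz": 0,"spin": 0}]}}

```text
time_s: 13.65
eef_pos: [541.3, 384.8, 94.3]
tool_rot: [0.0, 0.724, 0.69, 0.0]
ft_force: [-2.5, -2.3, 8.8]
gripper_width: -0.002
finger_force: 4.3
```

>>> {"method": "step_arm", "body": {"commands": [{"gripper": 0,"dx": 0,"dy": 0,"dz": 0.15,"spin": 0},{"gripper": 0,"dx": 0,"dy": 0,"dz": 0.1,"spin": 0}]}}

```text
time_s: 13.9
eef_pos: [541.5, 384.9, 94.0]
tool_rot: [0.0, 0.724, 0.69, 0.001]
ft_force: [-6.0, -4.6, 21.3]
gripper_width: -0.001
finger_force: 10.5
```

The force rose to 21 N with almost no further travel, so the plunger is on its stop. I'll retreat straight up.

>>> {"method": "step_arm", "body": {"commands": [{"gripper": 0,"dx": 0,"dy": 0,"dz": -0.8,"spin": 0},{"gripper": 0,"dx": 0,"dy": 0,"dz": -1.5,"spin": 0},{"gripper": 0,"dx": 0,"dy": 0,"dz": -3,"spin": 0},{"gripper": 0,"dx": 0,"dy": 0,"dz": -4,"spin": 0},{"gripper": 0,"dx": 0,"dy": 0,"dz": -3,"spin": 0},{"gripper": 0,"dx": 0,"dy": 0,"dz": 0,"spin": 0},{"gripper": 0,"dx": 0,"dy": 0,"dz": 0,"spin": 0},{"gripper": 0,"dx": 0,"dy": 0,"dz": 0,"spin": 0}]}}

```text
time_s: 14.9
eef_pos: [540.6, 384.3, 211.5]
tool_rot: [-0.0, 0.724, 0.69, -0.002]
ft_force: [0.0, 0.7, -0.1]
gripper_width: -0.003
finger_force: 0.0
```

```bash
python3 - <<'E'
from h import *
a=cap('side','d6');b=cap('scene','s6')
A=cv2.resize(a['frame'][100:380,110:400],(400,300),interpolation=cv2.INTER_AREA)
B=cv2.resize(b['frame'][130:310,120:420],(400,300),interpolation=cv2.INTER_CUBIC)
cv2.imwrite('pics/m6.png',np.hstack([A,B])[...,::-1])
E
```

```text
(no output)
```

View pics/m6.png

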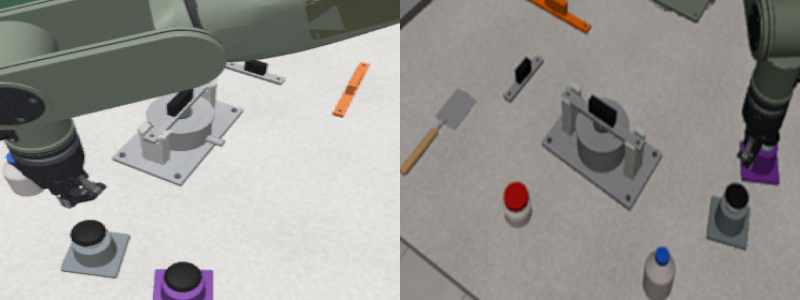

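The bar is across the lid in both forks, the plunger is up at (735,195), and the bystanders are where they started. I'll hand in.

```bash
python3 -c "
from workcell import arm
print(arm.sign_off())"
```

```text
the job is handed in; nothing more can be done
None
```

The clamp bar is seated and let go in both saddles, about 1 mm off centre along its length by the wrist camera; the start plunger was then pushed to its stop and is up again, the bystanders look unmoved, and the job is handed in at about 15 s (no verdict was shown).

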